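Close the soil sample canister and press its lid home

ROBOT

A 6-joint arm with a two-finger parallel gripper is mounted at the origin on a cart in front of the work surface, level with it; the furniture and walls round the work are solid. World frame = base frame: x ahead of the robot, y to its left, z up, the work surface at z = 0. Lengths are in m, angles in rad, forces in N, time in s.
With the tool pointing down it reaches from about 0.3 to 0.95 m from the base axis. Payload 3.1 kg.
Tool frame: the origin (TCP) lies at the very end of the fingers, on their centre line; the grasp point (between the pads) lies 19 mm behind it; y points along the fingers, x is the direction in which the jaws open and shut, and the axes are right-handed (so a half turn about y gives the same grasp; the last joint's range is limited). The gripper opens to 85 mm and grips with 20 to 120 N. Pads are 22 mm wide; open, the fingers measure 114 mm over their backs; the gripper's body (76 mm by 85 mm) begins 54 mm behind the grasp point. The pads swing forward as they close: fully open they stand 13 mm farther back than shut.
Start: joints at [1.208, 0.308, 1.634, -0, 1.2, -0.07], TCP at [0.18, 0.598, 0.231] pointing down, gripper open.
Joint ranges: [-3.06, 3.06], [-0.79, 1.96], [0.05, 2.63], [-1.19, 4.34], [0.05, 2.64], [-2.94, 2.94]. Speed limits (rad/s): [2.79, 2.79, 3.14, 3.14, 3.14, 3.14].

INTERFACE

Orientations are given as a 3x3 rotation matrix whose columns are the frame's x, y, z axes.
In Python, from bench import sensors, cams, order gives the robot as it stands.
- The arm moves only by the tool jog_arm, never from a script. Its argument "commands" is one flat list of numbers, 7 for each row, row after row: the turn, a rotation vector about the tool's x, y, z in degrees, then the shift along the tool's x, y, z in cm, then the closure, from 0 (fully open) to 1 (shut). In form: [wx, wy, wz, dx, dy, dz, gripper, wx, wy, wz, dx, dy, dz, gripper, ...]. A call has 1 to 20 rows; each row is the pose to reach, as a shift and turn from the pose commanded when the call began, along the tool's axes at that moment; what a row does not reach only later rows make up. A row lasts 1/10 s, in which the tool goes at most 50 mm and 8.59 degrees, less where a joint would pass 70% of its speed; a pose out of reach is approached as far as the arm can. A call with a gripper value outside its range is refused whole. The fingers move at their own pace and stop on an object; the grip force is fixed at half the most. Time passes only in rows, so rows that repeat a pose let the fingers close. It gives the time, the measured TCP pose, the force and the opening at its end, in the units of the state.
- sensors.get_state(): the state, without advancing time (a new reading comes with each control period).
- cams.camera(name): name is "scene" or "side" or "wrist"; returns a dict with "color" (400x640x3 uint8, red, green, blue), "intrinsics" (3x3 intrinsics, pixels), "R" (3x3) and "t" (3): a world point X has camera coordinates R X + t; the wrist camera has in their place "tool_from_camera" (4x4, takes a point from camera to tool coordinates, whose origin is the TCP and whose axes are the tool frame's). Camera axes: x right, y down, z forward; pixel columns grow to the right and rows downward; lengths in m; the calibration is good to about 2 mm. A picture is of the moment at which its call begins: read the wrist's pose just before it. There is no depth.
- order.sign_off(): hands the job in, once; it reports no verdict.
The state is a dict: "time_s": time; "joints": joint angles; "dq": joint speeds; "effort": joint torques, N m; "ee_pos": TCP position; "orientation": TCP orientation; "ft_force": force on the tool from outside, world axes, zero at the start; "ft_torque": the same for the moment, N m; "finger_gap": finger opening in m.
Only numpy, scipy, OpenCV 4.12 (cv2) and the standard library are available. Lean on these libraries where they do the work, as an engineer would, in place of code of your own. Each camera call takes 0.05 s, during which the arm holds its last target.

TASK

Put the loose lid on the open sample canister and press it straight down, firmly, until the stiff rubber seal has given way all the way and the lid is fully home and level, like the lid of the closed canister beside it. Leave the lid on and let go; do not knock over or push about the beaker and the sample jar.

Things in the scene. Friction and masses are not known exactly. Their poses are not given: they have to be found in the camera images.
- canister: the open canister, fixed: round, plain aluminium, a soil dish inside. Body 84 mm across up to a shoulder at z 56 mm, then a neck 72 mm across (69 at the chamfered top) up to its rim at z 73. Origin at the centre of its underside, z up. The lid's origin is 64 to 65 mm above this origin when merely laid on the raised seal, 57 mm when fully home
- lid: the loose push-on lid, plain aluminium, 84 mm across, lying right way up on the worktop, 0.1 to 0.16 kg. Origin at the centre of its lower edge, z up. Skirt inside 78 mm across, 16 mm deep (3 mm play all round on the neck); top face at z 21 mm. On it in the middle a black bar grip, 14 mm wide (along x), 56 long (along y), z 21 to 43 mm
- seal (a joint): how far the black rubber seal ring (64 mm across, inside the open canister's neck) is pressed down, m: 0 = it stands 8 mm above the rim, 0.008 = fully down, flush with the rim. Starts at 0 to 0.0015. Takes about 12 N, stays where it is left
- closed_canister: a second canister of the same shape, fixed to the worktop, already closed: its lid is fully home. Total height 100 mm, 84 mm across, same bar grip on top. Origin at the centre of its underside
- beaker: bystander: empty glass beaker, 58 mm across, 72 mm tall, loose. Origin at the centre of its underside
- sample_jar: bystander: white screw-cap sample jar, 41 mm across, 74 mm tall, loose. Origin at the centre of its underside
Things that resemble listed ones, but are neither listed nor needed, are in the scene too. What is shaped like the lid but orange is not meant.

How it is judged:
By the outcome, as a careful person would: the job done as asked, in the order asked, and still so for the second after the job is handed in, with the robot touching nothing.
It also fails if it takes over 48 s, if anything falls off the work surface, if the arm or the gripper's body presses on something with over 40 N, if the wrist force passes 120 N, or if a joint passes its speed limit or range.

## Working session

There is one attempt and no reset: what is moved stays moved. The work goes in short steps, Python scripts to look and compute and a tool call to move; the robot and the scene stay as the last step left them, time stands still between calls to the robot, and variables do not carry over. Pictures are saved under pics/ and viewed, and the job is handed in when it is done.

Besides the shell and the picture viewer there is one more tool, called after ">>>" as name(argument=value, ...) on one line, values as JSON. jog_arm: Moves the arm, as the interface text tells. Its arguments: {"type":"object","properties":{"commands":{"type":"array","items":{"type":"number"}}},"required":["commands"]}

```bash
mkdir -p pics
python3 - <<'E'
from bench import sensors,cams
import cv2,pickle,numpy as np
s=sensors.get_state();print(s['time_s'],s['ee_pos'],s['orientation'],s['ft_force'],s['finger_gap'])
for n in("scene","side","wrist"):
    c=cams.camera(n);pickle.dump(c,open(f'pics/{n}0.pkl','wb'));cv2.imwrite(f'pics/{n}0.png',c['color'][...,::-1])
    print(n,{k:np.round(v,3).tolist() for k,v in c.items() if k!='color'})
E
```

```text
0.0 [0.18013122 0.5976305  0.230041  ] [[ 2.88648490e-01 -8.10422563e-04 -9.57434798e-01]
 [ 9.57432437e-01 -2.13250359e-03  2.88649583e-01]
 [-2.27566128e-03 -9.99997398e-01  1.60380907e-04]] [ 0.51534582 -0.58279472  0.75453582] 0.08527976855266042
scene {'intrinsics': [[486.847, 0.0, 326.188], [0.0, 486.847, 204.247], [0.0, 0.0, 1.0]], 'R': [[-0.601, -0.799, 0.004], [-0.363, 0.269, -0.892], [0.712, -0.538, -0.452]], 't': [0.371, 0.247, 0.719]}
side {'intrinsics': [[366.594, 0.0, 319.952], [0.0, 366.594, 204.494], [0.0, 0.0, 1.0]], 'R': [[0.682, -0.732, -0.003], [-0.629, -0.585, -0.512], [0.373, 0.351, -0.859]], 't': [-0.33, 0.404, 0.689]}
wrist {'intrinsics': [[282.017, 0.0, 320.559], [0.0, 282.017, 198.587], [0.0, 0.0, 1.0]], 'tool_from_camera': [[1.0, -0.001, 0.0, -0.0], [-0.001, -0.322, 0.947, -0.143], [-0.001, -0.947, -0.322, 0.083], [0.0, 0.0, 0.0, 1.0]]}
```

View pics/scene0.png

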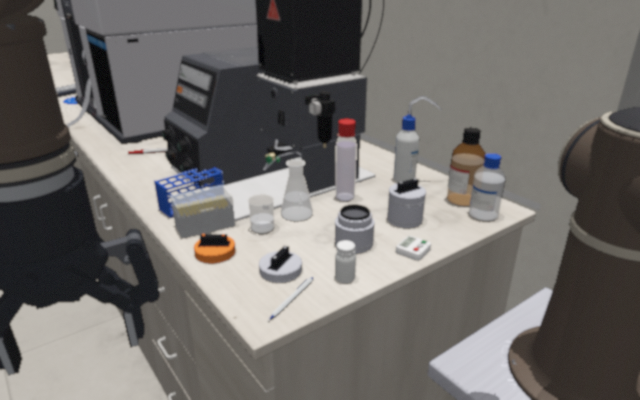

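View pics/side0.png

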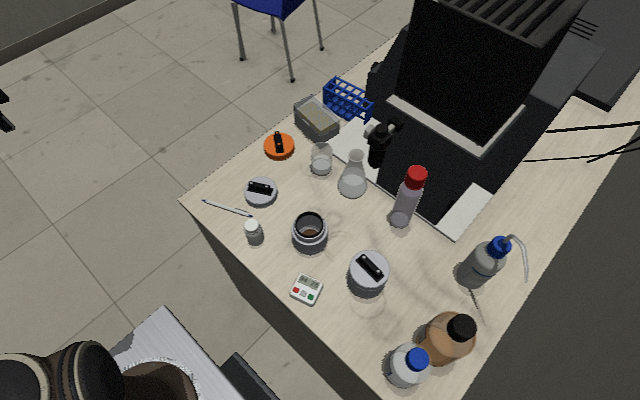

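View pics/wrist0.png

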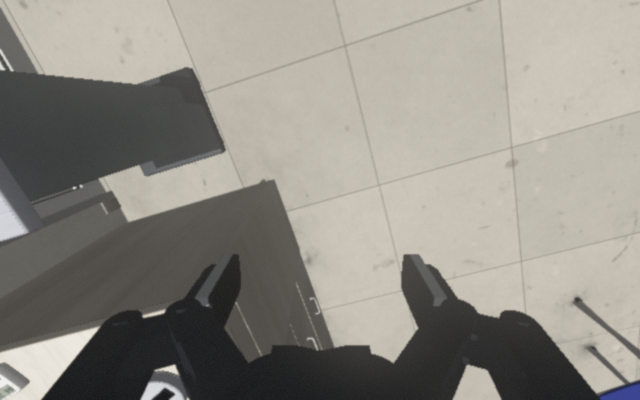

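Possible lids:
- The grey loose lid is at scene (281,264) and side (261,191).
- The orange look-alike is at scene (215,246) and side (278,145). It isn't meant.
- The closed canister's lid is at scene (406,200) and side (369,270). It is fixed.

The open canister is at scene (355,228) and side (310,230). By the description I choose the grey lid, and I'll check it in a crop.

Run:
```python
import cv2,numpy as np
a=cv2.imread('pics/scene0.png')[180:300,180:440];b=cv2.imread('pics/side0.png')[130:300,200:420]
cv2.imwrite('pics/c_scene.png',cv2.resize(a,None,fx=3,fy=3,interpolation=2))
cv2.imwrite('pics/c_side.png',cv2.resize(b,None,fx=3.5,fy=3.5,interpolation=2))
```

```text
(no output)
```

View pics/c_scene.png

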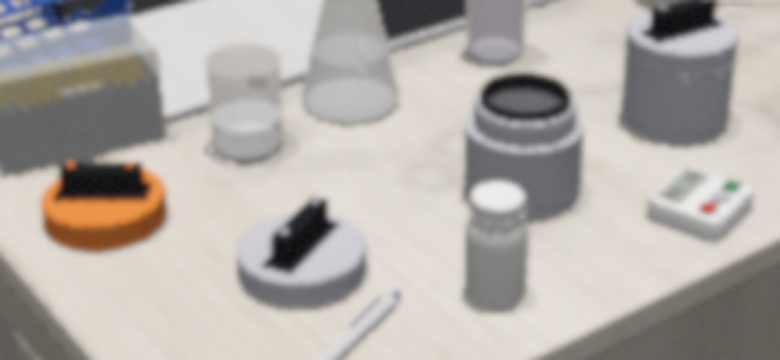

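View pics/c_side.png

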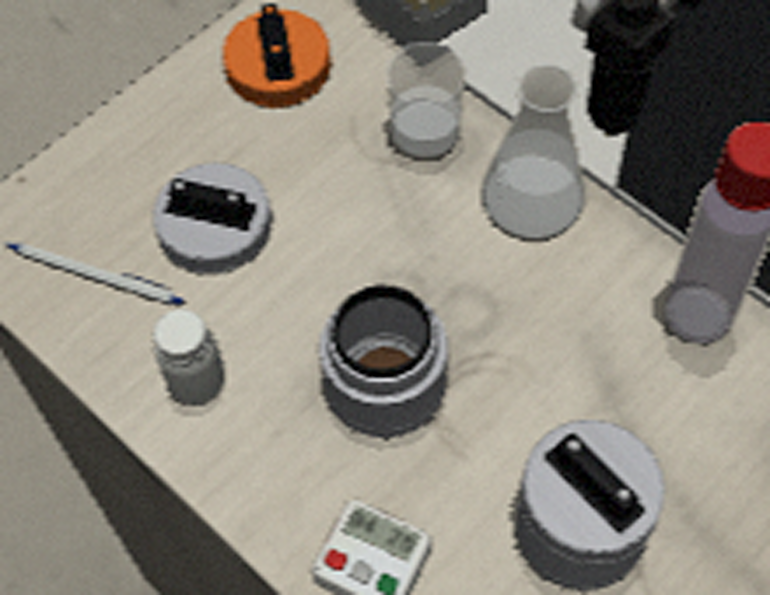

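```bash
cat > h.py <<'E'
import cv2,numpy as np,pickle
def proj(c,X):
    p=(np.asarray(X)@c['R'].T+c['t'])@c['intrinsics'].T
    return p[:,:2]/p[:,2:]
def back(c,uv,z):
    d=c['R'].T@np.linalg.solve(c['intrinsics'],[uv[0],uv[1],1]);o=-c['R'].T@c['t']
    return o+d*(z-o[2])/d[2]
def circ(x,y,z,r):
    a=np.linspace(0,2*np.pi,73);return np.c_[x+r*np.cos(a),y+r*np.sin(a),0*a+z]
E
python3 - <<'E'
from h import *
S=pickle.load(open('pics/scene0.pkl','rb'));D=pickle.load(open('pics/side0.pkl','rb'))
sc=lambda x,y:(x/3+180-.33,y/3+180-.33)
sd=lambda x,y:(x/3.5+200-.36,y/3.5+130-.36)
for n,a,b,z in [('lid',(301,249),(212,209),.021),('rim seal',(525,97),(382,332),.080),('closedtop',(681,36),(593,486),.078),
  ('bar end near pt top',(279,231),(168,192),.043),('bar end far',(319,203),(252,209),.043),('jartop',(498,195),(182,334),.074),('beakertop',(245,63),(427,72),.072)]:
    print(n,back(S,sc(*a),z).round(4),back(D,sd(*b),z).round(4))
E
```

```text
lid [0.4787 0.2151 0.021 ] [0.4888 0.2113 0.021 ]
rim seal [0.4687 0.039  0.08  ] [0.4791 0.0291 0.08  ]
closedtop [ 0.4773 -0.1197  0.078 ] [ 0.4907 -0.1327  0.078 ]
bar end near pt top [0.4754 0.2323 0.043 ] [0.4698 0.2318 0.043 ]
bar end far [0.4883 0.1943 0.043 ] [0.5004 0.1777 0.043 ]
jartop [0.3883 0.1276 0.074 ] [0.3936 0.1236 0.074 ]
beakertop [0.6416 0.1582 0.072 ] [0.6567 0.1551 0.072 ]
```

```bash
cat > ov.py <<'E'
from h import *
def ov(c,circs,box,f,fn):
    im=c['color'][...,::-1].copy();x0,y0,x1,y1=box
    im=cv2.resize(im[y0:y1,x0:x1],None,fx=f,fy=f,interpolation=2)
    for X,col in circs:
        p=(proj(c,X)-[x0,y0]+.5)*f-.5
        cv2.polylines(im,[np.round(p).astype(int)],False,col,1)
    cv2.imwrite(fn,im)
E
python3 - <<'E'
from ov import *
S=pickle.load(open('pics/scene0.pkl','rb'));D=pickle.load(open('pics/side0.pkl','rb'))
C=[]
for x,y,L in [(.484,.213,[(.021,.042),(0,.042)]),(.474,.034,[(.0,.042),(.056,.042),(.073,.0345),(.08,.032)]),(.484,-.126,[(0,.042),(.078,.042)])]:
    for z,r in L: C.append((circ(x,y,z,r),(0,0,255)))
ov(S,C,(230,170,440,300),3.7,'pics/o1.png');ov(D,C,(230,170,410,310),4,'pics/o2.png')
E
```

```text
(no output)
```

View pics/o1.png

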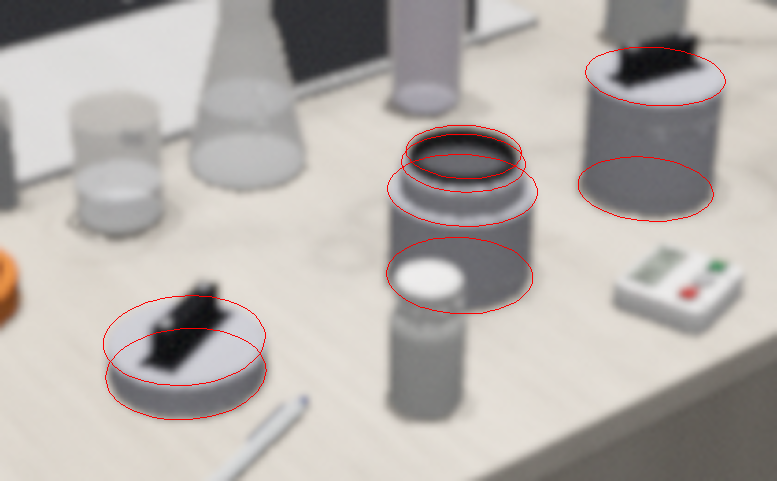

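View pics/o2.png

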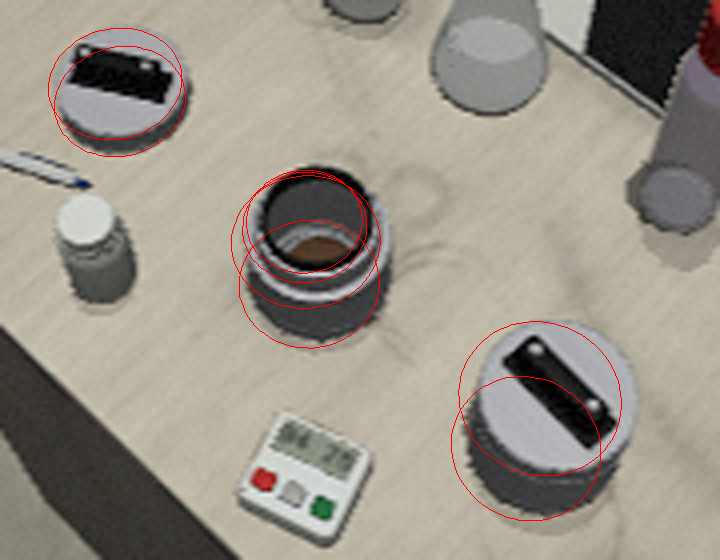

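The scene picture confirms the grey lid with its black bar. The two cameras differ by about 1 cm, so I'll settle the position from above with the wrist camera.

>>> jog_arm(commands=[0,44,0,-28,6,-40,0,0,44,0,-28,8,-40.2,0,0,44,0,-28,8,-40.2,0,0,44,0,-28,8,-40.2,0,0,44,0,-28,8,-40.2,0,0,44,0,-28,8,-40.2,0,0,44,0,-28,8,-40.2,0,0,44,0,-28,8,-40.2,0,0,44,0,-28,8,-40.2,0,0,44,0,-28,8,-40.2,0,0,44,0,-28,8,-40.2,0,0,44,0,-28,8,-40.2,0,0,44,0,-28,8,-40.2,0,0,44,0,-28,8,-40.2,0])

```text
time_s: 1.55
ee_pos: [0.4837, 0.2155, 0.1514]
orientation: [[0.872, -0.0, -0.49], [0.49, 0.0, 0.872], [0.0, -1.0, 0.0]]
ft_force: [0.0, 0.0, -0.3]
finger_gap: 0.0852
```

```bash
cat > snap.py <<'E'
import sys,pickle,cv2,numpy as np
from bench import sensors,cams
def snap(names,k):
    out=[]
    for n in names:
        s=sensors.get_state();c=cams.camera(n)
        if n=='wrist':
            T=np.eye(4);T[:3,:3]=s['orientation'];T[:3,3]=s['ee_pos']
            M=np.linalg.inv(T@c['tool_from_camera']);c['R']=M[:3,:3];c['t']=M[:3,3]
        c['state']=s;pickle.dump(c,open(f'pics/{n}{k}.pkl','wb'));cv2.imwrite(f'pics/{n}{k}.png',c['color'][...,::-1]);out.append(c)
    s=sensors.get_state();print(s['time_s'],np.round(s['ee_pos'],4),np.round(s['orientation'],4).tolist(),np.round(s['ft_force'],2),s['finger_gap'],np.round(s['joints'],3))
    return out
if __name__=='__main__': snap(sys.argv[2:],sys.argv[1])
E
python3 snap.py 1 wrist
```

```text
1.6 [0.4838 0.2155 0.1515] [[0.8717, 0.0001, -0.4901], [0.4901, 0.0003, 0.8717], [0.0002, -1.0, 0.0002]] [0.01 0.15 0.34] 0.08522061013114207 [ 0.337  0.22   1.924  0.     0.998 -0.176]
```

View pics/wrist1.png

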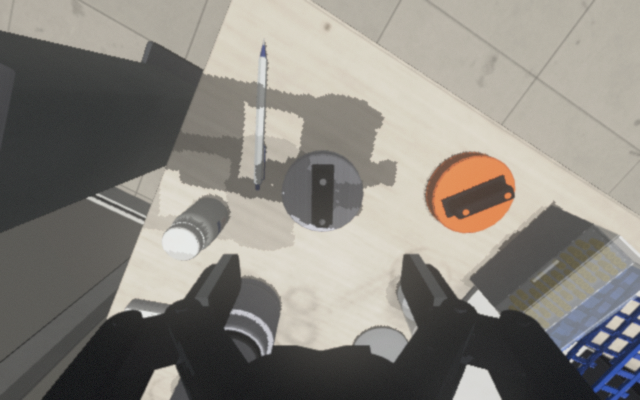

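The wrist view shows the grey lid centred at about (322,192). The bar runs vertically, (322,165) to (322,226), so the yaw is nearly right. The jar is at (185,235) and the canister at (240,330).

Run:
```python
from ov import *
W=pickle.load(open('pics/wrist1.pkl','rb'))
for n,uv,z in [('lid ellipse c',(322.5,192),.021),('bar top far',(322.5,165),.043),('bar near',(321.5,227),.043),('screw',(323,182),.043),('screw',(322,222),.043)]:
    print(n,back(W,uv,z).round(4))
im=W['color'][...,::-1][130:250,260:390];cv2.imwrite('pics/o3.png',cv2.resize(im,None,fx=6,fy=5 if 0 else 5,interpolation=2) if 0 else cv2.resize(im,None,fx=5,fy=5,interpolation=2))
```

```text
lid ellipse c [0.4864 0.2138 0.021 ]
bar top far [0.4702 0.242  0.043 ]
bar near [0.4996 0.1881 0.043 ]
screw [0.4785 0.2284 0.043 ]
screw [0.4974 0.1929 0.043 ]
```

View pics/o3.png

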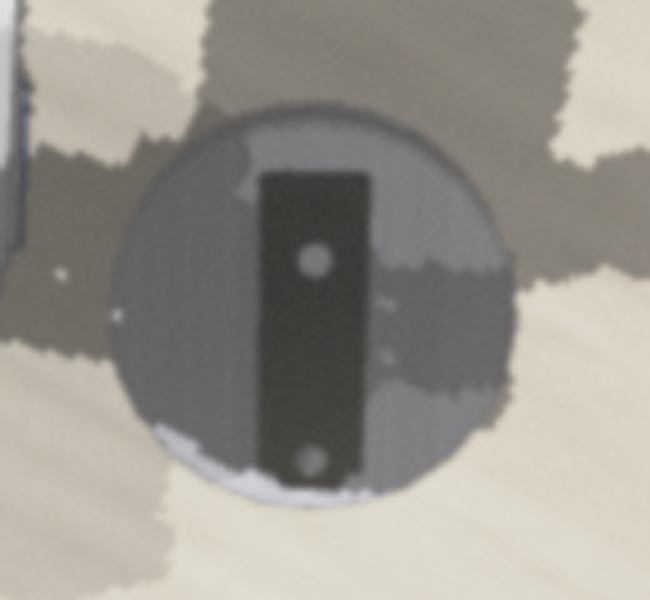

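Run:
```python
from ov import *
W=pickle.load(open('pics/wrist1.pkl','rb'))
def barbox(x,y,th,z):
    a=np.array([np.cos(th),np.sin(th)]);b=np.array([-a[1],a[0]])
    return np.array([[*( [x,y]+s*.007*a+t*.028*b),z] for s,t in[(1,1),(-1,1),(-1,-1),(1,-1),(1,1)]])
x,y=.4862,.2142;th=np.radians(28.8)
ov(W,[(circ(x,y,.021,.042),(0,0,255)),(circ(x,y,.0,.042),(0,255,0)),(barbox(x,y,th,.043),(0,255,255))],(260,130,390,250),5,'pics/o4.png')
S=pickle.load(open('pics/scene0.pkl','rb'));D=pickle.load(open('pics/side0.pkl','rb'))
C=[(circ(x,y,.021,.042),(0,0,255)),(circ(x,y,.0,.042),(0,255,0)),(barbox(x,y,th,.043),(0,255,255))]
ov(D,C,(230,170,300,220),8,'pics/o5.png')
ov(S,C,(240,230,330,290),8,'pics/o6.png')
a,b,c=[cv2.resize(cv2.imread(f'pics/o{i}.png'),(390,300)) for i in(4,5,6)]
cv2.imwrite('pics/o7.png',np.vstack([np.hstack([a,b]),np.hstack([c,c*0])]))
```

```text
(no output)
```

View pics/o7.png

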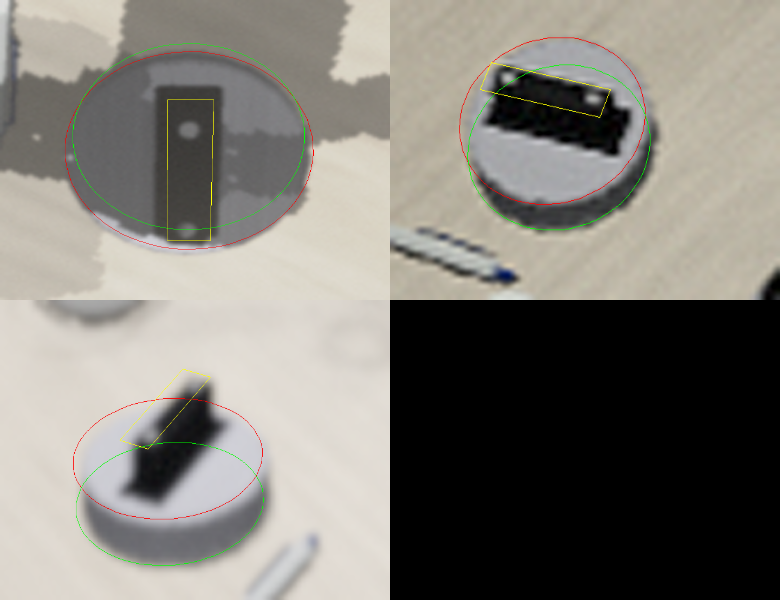

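>>> jog_arm(commands=[0,-0.3,0,0.1,4.5,-0.2,0,0,-0.3,0,0.1,8,-0.2,0,0,-0.3,0,0.1,8,-0.2,0,0,-0.3,0,0.1,8,-0.2,0])

```text
time_s: 2.0
ee_pos: [0.4855, 0.2137, 0.0712]
orientation: [[0.869, -0.001, -0.494], [0.494, -0.0, 0.869], [-0.001, -1.0, 0.0]]
ft_force: [-0.1, 0.0, -0.0]
finger_gap: 0.0852
```

```bash
python3 snap.py 2 wrist
python3 - <<'E'
from ov import *
W=pickle.load(open('pics/wrist2.pkl','rb'))
def barbox(x,y,th,z):
    a=np.array([np.cos(th),np.sin(th)]);b=np.array([-a[1],a[0]])
    return np.array([[*( [x,y]+s*.007*a+t*.028*b),z] for s,t in[(1,1),(-1,1),(-1,-1),(1,-1),(1,1)]])
x,y=.4857,.2140;th=np.radians(29)
ov(W,[(circ(x,y,.021,.042),(0,0,255)),(barbox(x,y,th,.043),(0,255,255)),(barbox(x,y,th,.021),(0,255,0))],(200,170,440,330),3.3,'pics/o8.png')
E
```

```text
2.05 [0.4871 0.214  0.0726] [[0.8695, 0.0019, -0.4939], [0.4939, 0.0007, 0.8695], [0.002, -1.0, -0.0003]] [0.1  0.44 0.4 ] 0.08548342893893955 [ 0.332  0.342  1.959  0.     0.839 -0.184]
```

View pics/o8.png

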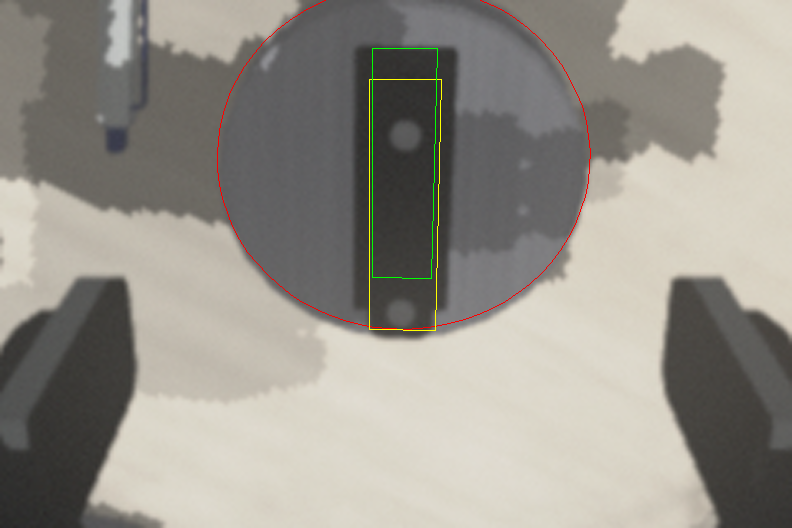

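>>> jog_arm(commands=[0,0,0,0,3.5,0,0,0,0,0,0,4.5,0,0,0,0,0,0,4.5,0,0,0,0,0,0,4.5,0,0.5,0,0,0,0,4.5,0,1,0,0,0,0,4.5,0,1,0,0,0,0,4.5,0,1,0,0,0,0,4.5,0,1,0,0,0,0,4.5,0,1,0,0,0,0,4.5,0,1])

```text
time_s: 3.05
ee_pos: [0.4871, 0.2132, 0.027]
orientation: [[0.87, 0.001, -0.493], [0.493, 0.0, 0.87], [0.001, -1.0, -0.0]]
ft_force: [0.2, -0.2, 5.5]
finger_gap: 0.0126
```

```bash
python3 snap.py 3 wrist side
```

```text
3.15 [0.487  0.2132 0.027 ] [[0.8702, 0.0012, -0.4928], [0.4928, 0.0004, 0.8702], [0.0012, -1.0, -0.0002]] [-0.13 -0.76  6.16] 0.01275914872018915 [ 0.331  0.421  1.969 -0.     0.75  -0.184]
```

View pics/wrist3.png

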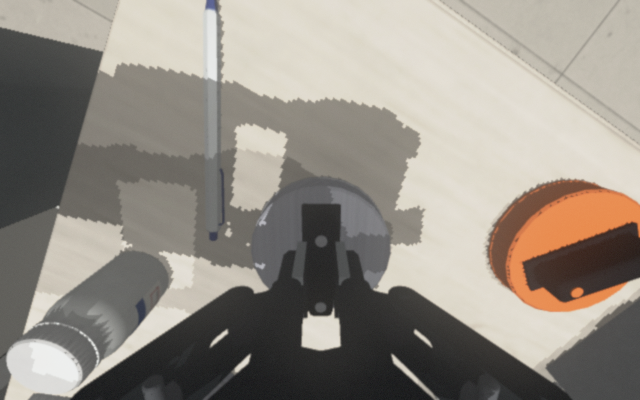

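View pics/side3.png

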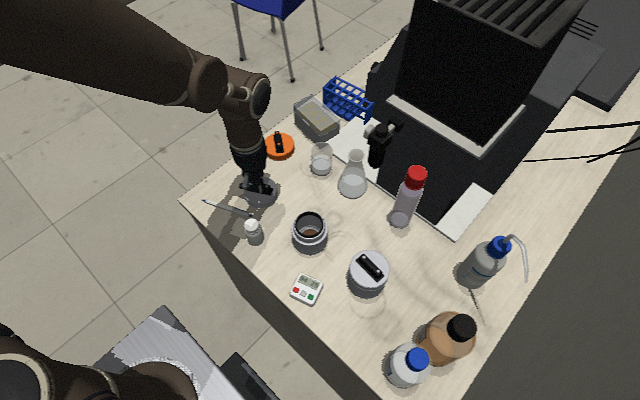

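The lid is gripped: the gap is 12.7 mm, with the bar between the pads at about (321,240). Next I check for tall obstacles around the canister before carrying the lid over.

Run:
```python
from ov import *
D=pickle.load(open('pics/side3.pkl','rb'));S=pickle.load(open('pics/scene0.pkl','rb'))
for n,uv in [('redbottle base',(399,222)),('flask base',(352,186)),('closed base',(369,290)),('wash bottle',(468,280)),('canister base',(309,246)),('plate',(450,240)),('machine corner',(490,150)),('timer',(307,290))]:
    print(n,back(D,uv,0).round(3))
print('red S',back(S,(345,195),0).round(3))
```

```text
redbottle base [ 0.664 -0.098  0.   ]
flask base [0.666 0.056 0.   ]
closed base [ 0.48  -0.152  0.   ]
wash bottle [ 0.65  -0.301  0.   ]
canister base [0.467 0.02  0.   ]
plate [ 0.708 -0.217  0.   ]
machine corner [ 1.018 -0.147  0.   ]
timer [ 0.387 -0.051  0.   ]
red S [ 0.671 -0.101  0.   ]
```

>>> jog_arm(commands=[0,0,0,0,-4,0,1,0,0,0,0,-9,0,1,0,0,0,0,-14,0,1,0,0,0,-2,-14.3,-4.5,1,0,0,0,-4,-14.3,-9,1,0,0,0,-6,-14.3,-14,1,0,0,0,-8,-14.3,-19,1,0,0,0,-10,-14.3,-24,1,0,0,0,-10,-14.3,-24,1,0,0,0,-10,-14.3,-24,1,0,0,0,-10,-14.3,-24,1,0,0,0,-10,-14.3,-24,1])

```text
time_s: 4.35
ee_pos: [0.517, -0.0434, 0.1687]
orientation: [[0.869, -0.001, -0.494], [0.494, 0.001, 0.869], [-0.001, -1.0, 0.001]]
ft_force: [-0.4, 0.3, -1.2]
finger_gap: 0.0123
```

```bash
python3 snap.py 4 wrist
```

```text
4.4 [ 0.5171 -0.0434  0.1689] [[0.8691, -0.001, -0.4947], [0.4947, 0.0006, 0.8691], [-0.0005, -1.0, 0.001]] [ 0.83  0.45 -0.19] 0.012756887606583995 [-1.680e-01  1.770e-01  1.935e+00  1.000e-03  1.031e+00 -6.860e-01]
```

View pics/wrist4.png

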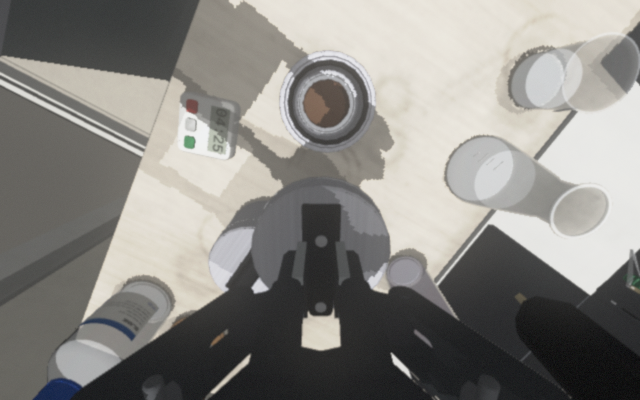

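The wrist view has the open canister at about (327,101), seen almost straight down. The lid is in the hand at (321,243) and looks level.

Run:
```python
from ov import *
W=pickle.load(open('pics/wrist4.pkl','rb'));s=W['state'];R=s['orientation'];T=s['ee_pos']
for u in [(327,101),(328,101)]: print(back(W,u,.056).round(4),back(W,u,.073).round(4))
x,y=back(W,(327,101),.06)[:2]
C=[(circ(x,y,.056,.042),(0,0,255)),(circ(x,y,.073,.0345),(0,255,0)),(circ(x,y,.08,.032),(255,255,0)),(circ(x,y,0,.042),(255,0,255))]
ov(W,C,(265,35,395,165),5,'pics/o9.png')
# held lid: tool coordinates
C=[]
for (yy,r,c) in [(.006,.042,(0,0,255)),(.027,.042,(0,255,0))]:
    p=circ(0,0,0,r);C.append((np.c_[p[:,0],p[:,2]+yy,p[:,1]]@np.array(R).T+T,c))
ov(W,C,(230,160,410,320),4.4,'pics/o10.png')
```

```text
[0.4794 0.0327 0.056 ] [0.4792 0.0324 0.073 ]
[0.4802 0.0331 0.056 ] [0.4799 0.0328 0.073 ]
```

View pics/o9.png

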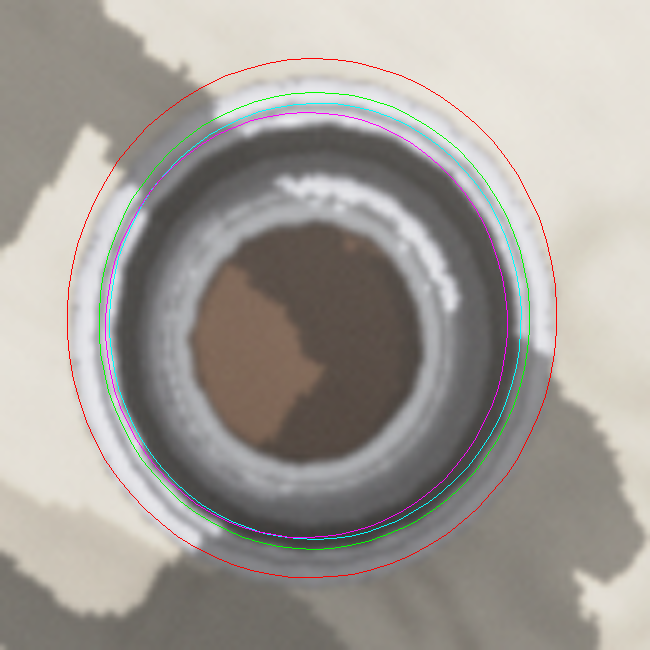

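View pics/o10.png

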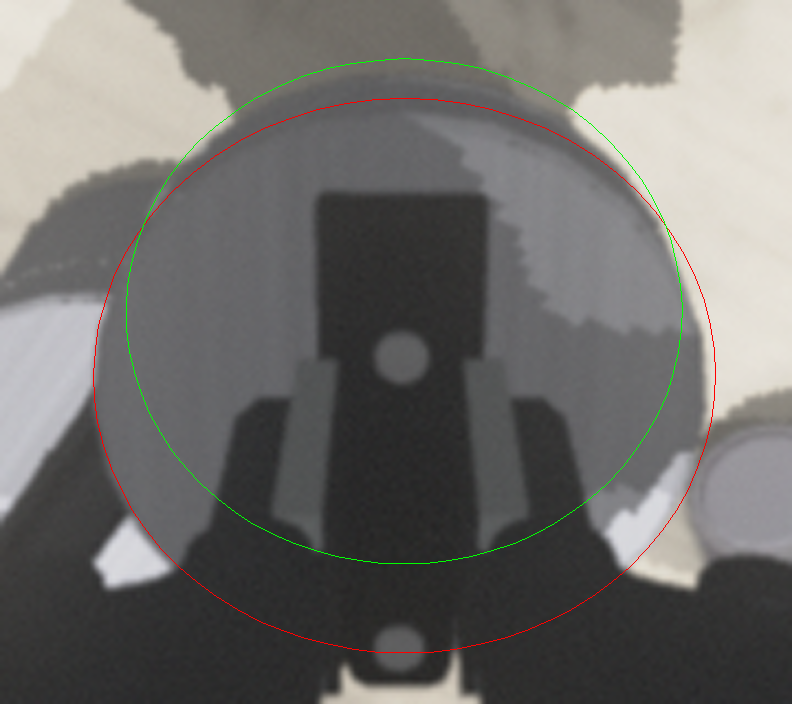

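```bash
python3 - <<'E'
from ov import *
from scipy.optimize import least_squares
W=pickle.load(open('pics/wrist4.pkl','rb'));s=W['state'];R=np.array(s['orientation']);T=np.array(s['ee_pos'])
def fit(pts,z,r0=None):
    P=np.array([back(W,p,z) for p in pts]);L=(P-T)@R;q=L[:,[0,2]]
    f=lambda v:np.hypot(q[:,0]-v[0],q[:,1]-v[1])-v[2]
    o=least_squares(f,[*q.mean(0),.04]);print('tool x,z,r mm',(o.x*1e3).round(2),'res',(o.fun*1e3).round(2));return o.x
c=lambda P:[((x+.5)/5-.5+265,(y+.5)/5-.5+35) for x,y in P]
l=lambda P:[((x+.5)/4.4-.5+230,(y+.5)/4.4-.5+160) for x,y in P]
a=fit(c([(75,325),(549,330),(312,78),(312,573)]),.056)
b=fit(c([(115,310),(522,330),(319,122),(319,540)]),.080)
b=fit(c([(115,310),(522,330),(319,122),(319,540)]),.078)
d=fit(l([(100,375),(708,370),(404,110),(130,510),(690,455)]),.1629)
fit(l([(100,375),(708,370),(404,110)]),.1629)
E
python3 - <<'E'
import cv2
im=cv2.imread('pics/wrist4.png')
cv2.imwrite('pics/o11.png',cv2.resize(im[40:160,265:390],None,fx=4.8,fy=4.8,interpolation=0))
E
```

```text
tool x,z,r mm [ 5.09 83.5  40.44] res [ 0.27  0.27 -0.28 -0.26]
tool x,z,r mm [ 5.49 83.23 31.28] res [ 0.49  0.49 -0.54 -0.45]
tool x,z,r mm [ 5.54 83.23 31.55] res [ 0.5   0.5  -0.54 -0.45]
tool x,z,r mm [-0.44 -0.67 41.1 ] res [-0.42  0.43  0.06  0.41 -0.48]
tool x,z,r mm [-1.000e-02 -6.100e-01  4.109e+01] res [0. 0. 0.]
```

View pics/o11.png

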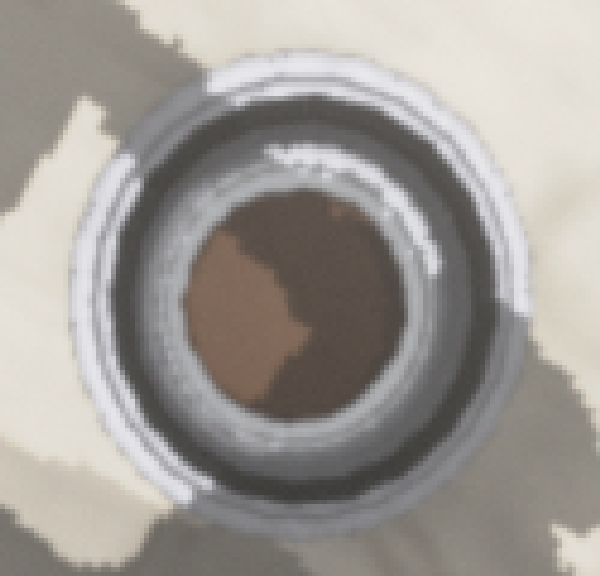

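>>> jog_arm(commands=[0,0,0,0.55,0,4.5,1,0,0,0,0.55,0,8.4,1,0,0,0,0.55,2,8.4,1,0,0,0,0.55,4.5,8.4,1,0,0,0,0.55,4.5,8.4,1,0,0,0,0.55,4.5,8.4,1])

```text
time_s: 5.0
ee_pos: [0.4804, 0.0317, 0.1241]
orientation: [[0.869, -0.001, -0.494], [0.494, 0.0, 0.869], [-0.001, -1.0, 0.001]]
ft_force: [-0.9, 0.5, -0.7]
finger_gap: 0.0125
```

```bash
python3 snap.py 5 side scene
python3 - <<'E'
from ov import *
import numpy as np
W=pickle.load(open('pics/wrist4.pkl','rb'));s=W['state'];R=np.array(s['orientation']);T=np.array(s['ee_pos'])
can=T+R@np.array([.0053,0,.0834]);print('can',can.round(4))
a=cv2.imread('pics/side5.png')[190:270,260:360];b=cv2.imread('pics/scene5.png')[160:260,310:410]
cv2.imwrite('pics/o12.png',np.vstack([cv2.resize(a,(500,400)),cv2.resize(b,(400,400)).copy() if 0 else cv2.resize(b,(500,500))])[:600*2][::1] if 0 else np.hstack([cv2.resize(a,(400,320))[:320],cv2.resize(b,(400,400))[:320]]))
E
```

```text
5.1 [0.482  0.0311 0.1254] [[0.8698, 0.0021, -0.4934], [0.4934, -0.0, 0.8698], [0.0018, -1.0, -0.001]] [-0.24 -0.57 -0.83] 0.012645046597602762 [-0.026  0.172  2.046  0.     0.922 -0.542]
can [0.4803 0.0317 0.1689]
```

View pics/o12.png

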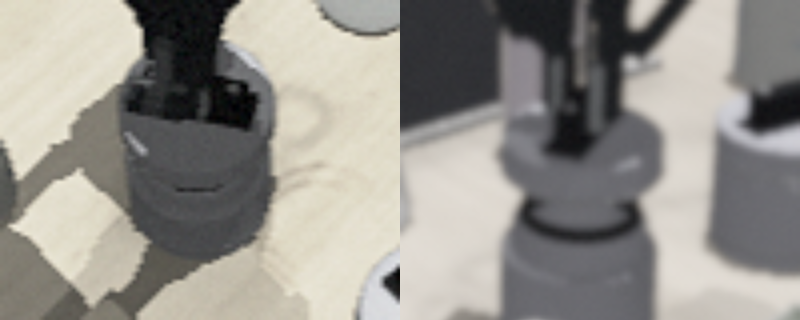

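The side and scene crops both show the lid centred over the canister to about 1 mm (lid centre 197 against 198.5, and 582 against 580, in crop pixels). I'll descend to just around the neck and check the force.

>>> jog_arm(commands=[0,0,0,0,1,0,1,0,0,0,0,1.8,0,1,0,0,0,0,2.3,0,1,0,0,0,0,2.8,0,1,0,0,0,0,2.8,0,1])

```text
time_s: 5.6
ee_pos: [0.4801, 0.0306, 0.0952]
orientation: [[0.87, -0.002, -0.493], [0.493, 0.0, 0.87], [-0.002, -1.0, 0.001]]
ft_force: [0.2, -1.2, -1.5]
finger_gap: 0.0127
```

```bash
python3 snap.py 6 side scene
python3 - <<'E'
import cv2,numpy as np
a=cv2.imread('pics/side6.png')[190:270,260:360];b=cv2.imread('pics/scene6.png')[180:260,310:410]
cv2.imwrite('pics/o13.png',np.hstack([cv2.resize(a,(400,320)),cv2.resize(b,(400,320))]))
E
```

```text
5.7 [0.4809 0.0307 0.0961] [[0.8702, -0.0005, -0.4926], [0.4926, 0.0, 0.8702], [-0.0004, -1.0, 0.0003]] [ 0.37 -0.03 -1.05] 0.012461229864502309 [-0.027  0.22   2.062  0.     0.86  -0.542]
```

View pics/o13.png

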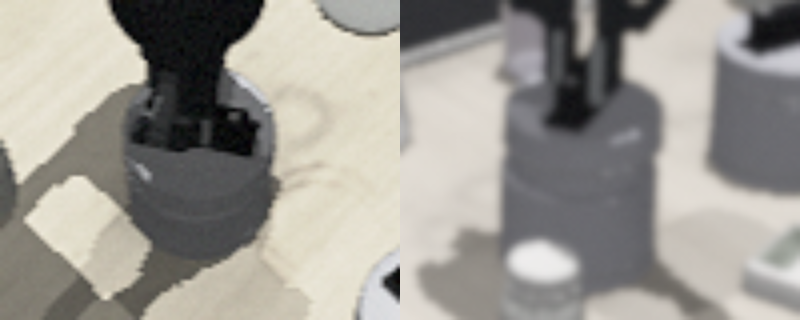

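The skirt is over the neck with no contact force. Now I press down in small steps.

>>> jog_arm(commands=[0,0,0,0,0.4,0,1,0,0,0,0,0.7,0,1,0,0,0,0,0.8,0,1])

```text
time_s: 6.0
ee_pos: [0.4816, 0.0307, 0.0895]
orientation: [[0.87, 0.0, -0.493], [0.493, 0.0, 0.87], [0.0, -1.0, -0.0]]
ft_force: [-3.5, 0.6, 11.0]
finger_gap: 0.0124
```

>>> jog_arm(commands=[0,0,0,0,0.2,0,1,0,0,0,0,0.4,0,1,0,0,0,0,0.5,0,1,0,0,0,0,0.6,0,1,0,0,0,0,0.6,0,1])

```text
time_s: 6.5
ee_pos: [0.4815, 0.0307, 0.0839]
orientation: [[0.87, 0.0, -0.493], [0.493, -0.0, 0.87], [0.0, -1.0, -0.0]]
ft_force: [-3.3, 0.2, 9.8]
finger_gap: 0.0126
```

>>> jog_arm(commands=[0,0,0,0,0.1,0,1,0,0,0,0,0.2,0,1,0,0,0,0,0.2,0,1])

```text
time_s: 6.8
ee_pos: [0.4816, 0.0308, 0.0838]
orientation: [[0.87, -0.001, -0.493], [0.493, -0.0, 0.87], [-0.001, -1.0, 0.0]]
ft_force: [-8.2, 0.7, 24.5]
finger_gap: 0.012
```

>>> jog_arm(commands=[0,0,0,0,0.07,0,1,0,0,0,0,0.07,0,1,0,0,0,0,0.07,0,1])

```text
time_s: 7.1
ee_pos: [0.4816, 0.0307, 0.0837]
orientation: [[0.87, -0.001, -0.493], [0.493, -0.0, 0.87], [-0.001, -1.0, 0.0]]
ft_force: [-10.5, -0.2, 28.6]
finger_gap: 0.0125
```

```bash
python3 snap.py 7 scene
```

```text
7.15 [0.4817 0.0307 0.0838] [[0.87, -0.0007, -0.493], [0.493, -0.0001, 0.87], [-0.0007, -1.0, 0.0002]] [-10.18  -0.28  28.83] 0.011899398896041734 [-0.026  0.243  2.065 -0.     0.834 -0.542]
```

It has bottomed out: TCP z 0.0838 minus the 0.027 grip offset puts the lid origin at about 57 mm, with 29 N on it. Now I unload, let go and withdraw.

>>> jog_arm(commands=[0,0,0,0,-0.2,0,1,0,0,0,0,-0.25,0,1,0,0,0,0,-0.25,0,0.5,0,0,0,0,-0.25,0,0,0,0,0,0,-0.25,0,0,0,0,0,0,-0.25,0,0,0,0,0,0,-0.25,0,0,0,0,0,0,-3,0,0,0,0,0,0,-7,0,0,0,0,0,0,-11,0,0,0,0,0,0,-11,0,0,0,0,0,0,-11,0,0])

```text
time_s: 8.35
ee_pos: [0.4818, 0.0307, 0.1906]
orientation: [[0.87, 0.003, -0.493], [0.493, -0.0, 0.87], [0.002, -1.0, -0.001]]
ft_force: [0.1, 0.3, -0.0]
finger_gap: 0.0851
```

```bash
python3 snap.py 8 wrist side scene
python3 - <<'E'
from ov import *
C=[]
S=pickle.load(open('pics/scene8.pkl','rb'));D=pickle.load(open('pics/side8.pkl','rb'))
ov(S,C,(310,150,450,270),4,'pics/o14.png')
E
```

```text
8.5 [0.4795 0.0307 0.1878] [[0.8701, -0.0036, -0.4928], [0.4928, 0.0001, 0.8701], [-0.0031, -1.0, 0.0018]] [-0.35  0.74  0.  ] 0.08537039501073546 [-0.027  0.08   2.002 -0.     1.063 -0.542]
```

View pics/o14.png

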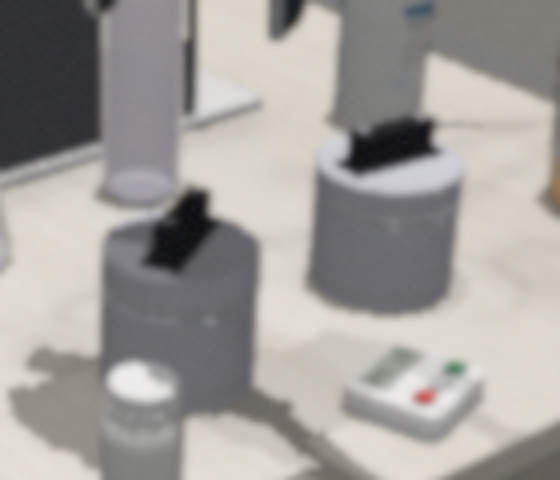

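View pics/wrist8.png

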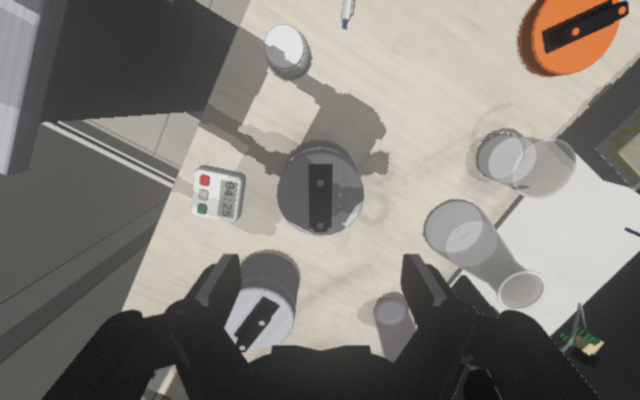

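View pics/side8.png

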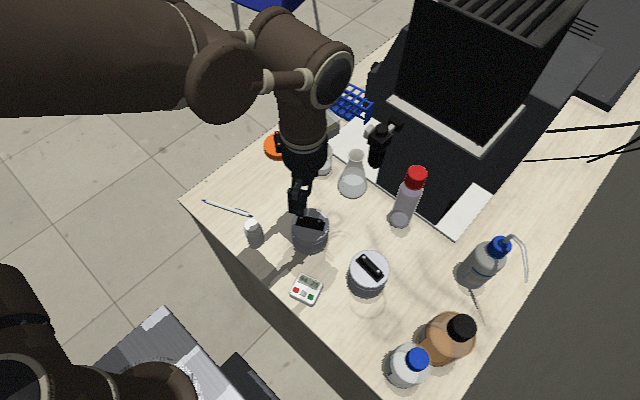

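The lid is on and matches the closed canister, with the seam low on both (crop about (210,320) and (395,225)). The jar and beaker are upright. As a last check I press the top of the bar with shut fingers; its height should be 100 mm.

>>> jog_arm(commands=[0,0,0,0,0,0,1,0,0,0,0,0,0,1,0,0,0,0,0,0,1,0,0,0,0,0,0,1,0,0,0,0,0,0,1,0,0,0,0,0,0,1,0,0,0,0,0,0,1,0,0,0,0,4,0,1,0,0,0,0,7,0,1,0,0,0,0,8,0,1,0,0,0,0,8.5,0,1,0,0,0,0,8.5,0,1,0,0,0,0,8.5,0,1])

```text
time_s: 9.8
ee_pos: [0.4824, 0.0307, 0.1059]
orientation: [[0.87, 0.003, -0.493], [0.493, -0.0, 0.87], [0.002, -1.0, -0.001]]
ft_force: [-0.2, 0.6, 0.2]
finger_gap: 0.0001
```

>>> jog_arm(commands=[0,0,0,0,0.2,0,1,0,0,0,0,0.4,0,1,0,0,0,0,0.5,0,1,0,0,0,0,0.6,0,1,0,0,0,0,0.6,0,1])

```text
time_s: 10.3
ee_pos: [0.4814, 0.0307, 0.1]
orientation: [[0.87, 0.0, -0.493], [0.493, -0.0, 0.87], [0.0, -1.0, -0.0]]
ft_force: [-1.8, 0.1, 7.8]
finger_gap: 0.0001
```

>>> jog_arm(commands=[0,0,0,0,0.1,0,1,0,0,0,0,0.2,0,1,0,0,0,0,0.25,0,1,0,0,0,0,0.25,0,1])

```text
time_s: 10.7
ee_pos: [0.4815, 0.0307, 0.0998]
orientation: [[0.87, -0.001, -0.493], [0.493, -0.0, 0.87], [-0.001, -1.0, 0.0]]
ft_force: [-9.8, 0.7, 24.4]
finger_gap: -0.0003
```

The fingers met the bar top at z = 0.100 and it held there under 24 N, so the lid is fully home. I'll withdraw straight up.

>>> jog_arm(commands=[0,0,0,0,-0.4,0,1,0,0,0,0,-4,0,1,0,0,0,0,-8,0,1,0,0,0,0,-12,0,1,0,0,0,0,-13,0,1,0,0,0,0,-13,0,1,0,0,0,0,-13,0,1])

```text
time_s: 11.4
ee_pos: [0.4799, 0.0307, 0.2247]
orientation: [[0.87, -0.002, -0.493], [0.493, -0.0, 0.87], [-0.002, -1.0, 0.001]]
ft_force: [0.3, -1.0, -0.4]
finger_gap: 0.0
```

```bash
python3 snap.py 9 scene
python3 - <<'E'
from ov import *
S=pickle.load(open('pics/scene9.pkl','rb'))
ov(S,[],(230,160,450,300),3.6,'pics/o15.png')
E
```

```text
11.45 [0.4794 0.0308 0.224 ] [[0.8702, -0.0039, -0.4928], [0.4928, 0.0001, 0.8702], [-0.0033, -1.0, 0.002]] [ 0.2   0.09 -0.19] -0.00023603940018034056 [-0.027  0.036  1.969  0.     1.141 -0.542]
```

View pics/o15.png

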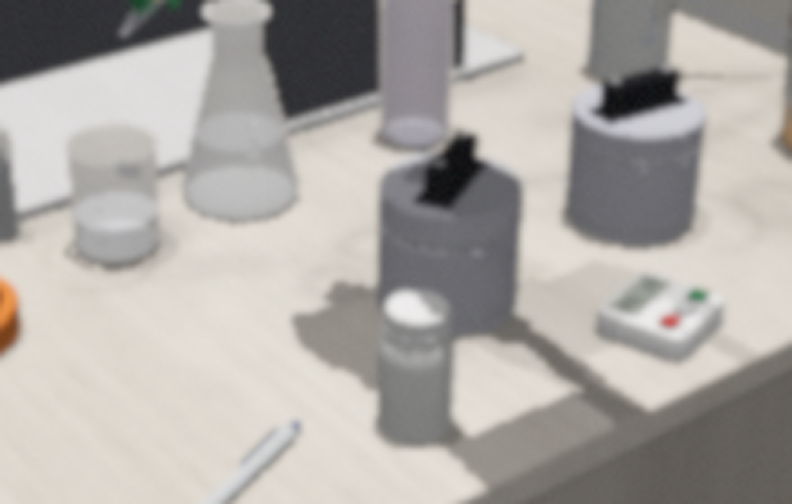

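The lid sits level with a closed seam at about (450,250). The beaker (115,195) and jar (415,365) are standing where they were. Handing in.

```bash
python3 -c "
from bench import order
print(order.sign_off())"
```

```text
the job is handed in; nothing more can be done
None
```

The grey lid is on the open canister, pressed fully home, and the arm is clear of it. I handed the job in at about 11.5 s.

- **Pressing:** I gripped the lid by its bar, lowered it over the neck and pressed straight down. It took about 11 N, then stopped at a lid height of about 57 mm, where I held 29 N before letting go.
- **Last check:** I pressed the bar top with shut fingers. It stood at z = 0.100 m, the same as the closed canister, and did not move under 24 N. In the final picture the lid looks level, and the beaker and jar stand where they were.
- **Disagreements:**
  - The scene and side cameras differed by up to about 1 cm at first, so I relied on the wrist camera.
  - The bar's foot turned out about 22 mm wide, so I gripped above it.
  - A sideways force of about 10 N showed up while pressing.

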